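Clamp a memo block in the ratchet pad press

ROBOT

A 6-joint arm with a two-finger parallel gripper is mounted at the origin on the work surface. World frame = base frame: x ahead of the robot, y to its left, z up, the work surface at z = 0. Lengths are in mm, angles in rad, forces in N, time in s.
With the tool pointing down it reaches from about 350 to 875 mm from the base axis. Payload 4.2 kg.
Tool frame: the origin (TCP) lies between the finger pads; the fingertips stand 14 mm ahead of it and the grasp point (between the pads) lies 5 mm behind it; z points along the fingers, y is the line along which they close (so a half turn about z gives the same grasp; the last joint's range is limited). The gripper opens to 85 mm and grips with 20 to 120 N. Pads are 22 mm wide; open, the fingers measure 114 mm over their backs; the gripper's body (76 mm by 85 mm) begins 54 mm behind the grasp point. The pads swing forward as they close: fully open they stand 13 mm farther back than shut.
Start: joints at [1.426, 0.385, 0.008, 0, -1.194, -0.259], TCP at [245.539, 574.726, 245.312] pointing down, gripper open.
Joint ranges: [-3.14, 3.14], [-1.21, 2.06], [-1.07, 1.41], [-3.16, 2.05], [-2.99, -0.16], [-3.1, 3.1]. Speed limits (rad/s): [2.79, 2.79, 3.14, 3.14, 3.14, 3.14].

INTERFACE

Orientations are given as a unit quaternion [x, y, z, w].
In Python, from bench import * gives the robot as it stands.
- The arm moves only by the tool carry_out, never from a script. Its argument "motion" is a list of rows, each a list of 7 numbers: the turn, a rotation vector about the tool's x, y, z in rad, then the shift along the tool's x, y, z in mm, then the opening, from -1 (shut) to 1 (fully open), so that 0 is half open. A call has 1 to 5 rows; each row is the pose to reach, as a shift and turn from the pose commanded when the call began, along the tool's axes at that moment; what a row does not reach only later rows make up. A row lasts 1/8 s, in which the tool goes at most 62.5 mm and 10.7 degrees, less where a joint would pass 70% of its speed; a pose out of reach is approached as far as the arm can. A call with a gripper value outside its range is refused whole. The fingers move at their own pace and stop on an object; the grip force is fixed at half the most. Time passes only in rows, so rows that repeat a pose let the fingers close. It gives the time, the measured TCP pose, the force, the opening and the grip force at its end, in the units of the state.
- read_state(): the state, without advancing time (a new reading comes with each control period).
- get_image(name): name is "scene" or "top"; returns a dict with "color" (480x640x3 uint8, blue, green, red), "mtx" (3x3 intrinsics, pixels), "position" and "orientation" of the camera in the world. Camera axes: x right, y down, z forward; pixel columns grow to the right and rows downward; lengths in mm; the calibration is good to about 2 mm. A picture is of the moment at which its call begins. There is no depth.
- job_done(): hands the job in; it is judged then, once.
The state is a dict: "clock": time; "joints": joint angles; "joint_vel": joint speeds; "joint_efforts": joint torques, N m; "position": TCP position; "ee_rot": TCP orientation; "contact_force": force on the tool from outside, world axes, zero at the start; "wrist_torque": the same for the moment, N m; "gripper_width": finger opening in mm; "grasp_force": force on a finger pad.
Only numpy, scipy, OpenCV 4.12 (cv2) and the standard library are available. Lean on these libraries where they do the work, as an engineer would, in place of code of your own. Each camera call takes 0.05 s, during which the arm holds its last target. There are 200 camera calls.

TASK

Lay the green memo block flat and lengthwise in the bay of the counter's pad press, centred and gently up against the red fence, and let go of it. Then take the black knob and wind it clockwise until you feel the jaw begin to squeeze the block, stop at the second click of the ratchet after that and let go, so that the pawl holds the block firmly without crushing it. Leave the other blocks and the things on the counter where they are.

Things in the scene. Friction and masses are not known exactly. Their poses are not given: they have to be found in the camera images.
- green_block: loose memo block: white paper with a green top sheet, 55 x 90 x 36 mm, about 0.14 kg, stiff; lies flat; origin at the centre of its underside, its y along the 90 mm length, z up. One of three like blocks (green, orange, blue), whose places are swapped
- press: pad press, fixed, in a new place and yaw each time: grey bed 120 x 335 mm (its x, y), top 12 mm above the table; origin on the table. Along its y: ratchet wheel on a blue housing (axis at x 0, y -115 mm), sprung aluminium jaw (56 mm wide, top 45 mm above the table), the bay, open at both sides, and the red fence (face at y +100 mm)
- fence: red fence across the bay, 80 mm wide, 36 mm high over the bed; origin at the foot of its face, mid-width, on the bed's top (12 mm above the table); axes as the press; the bay lies to its -y. It and the block stand 32 N at most, and should be left clamped with 5 to 15 N
- home (a point): on the bed's top (12 mm above the table), 45 mm before the fence's face: here the block's origin lies when home, its length along the fence's y. With the jaw back, 100 to 126 mm are free between jaw and fence: the jaw's foot is set anew each time and its place is not measured
- knob: black bar knob on the ratchet wheel, axis upright: bar 46 mm long (its x), 16 mm thick (its y), 34 mm high; origin on the axis at the bar's underside, 57 mm above the table. Round its foot a collar of radius 18 mm, 1 mm higher than that. Starts with the bar along the press x
- wheel (a joint): angle of ratchet wheel and knob, rad, 0 at the start, grows as it is wound clockwise seen from above. 18 teeth: the pawl catches at each multiple of 0.349 (drops in within 0.05 past it; rests up to 0.03 short of it under load). Let go between, the wheel springs back to the last catch; it cannot go back past that. The jaw goes 18 mm per rad (6.3 mm a tooth) towards the fence
- wheel_top (a point): on the axis of the brass ratchet wheel (radius 41 mm, one tooth red), at its top, 45 mm above the table. Steel pawl at the rim towards press +x -y, 46 mm high. To hold the knob takes 0.06 N m + 0.02 per rad, up to 0.05 more as the pawl climbs, and 0.018 N m per N of squeeze. The jaw's cushion spring gives 1 N per mm: each tooth after it meets the block adds about 6.3 N
- orange_block: bystander: same block with an orange top sheet, 55 x 90 x 36 mm; origin at the centre of its underside
- blue_block: bystander: same block with a blue top sheet, 55 x 90 x 36 mm; origin at the centre of its underside
- pen_pot: bystander: black pen pot, 76 mm across, with pens up to 165 mm high; origin at the centre of its underside
- tape_dispenser: bystander: black tape dispenser, 60 x 150 mm, 100 mm high; origin at the centre of its underside
- stapler: bystander: blue stapler, 140 mm long, 45 mm high; origin at the centre of its underside
- calculator: bystander: grey calculator, 150 x 100 x 18 mm; origin at the centre of its underside
- hole_punch: bystander: hole punch with red lever, 100 x 120 mm, 75 mm high; origin at the centre of its underside

How it is judged:
By the outcome, as a careful person would: the job done as asked, in the order asked, and still so for the second after the job is handed in, with the robot touching nothing.
It also fails if it takes over 72 s, if anything falls off the work surface, if the arm or the gripper's body presses on something with over 40 N, if the wrist force passes 120 N, or if a joint passes its speed limit or range.

## Working session

There is one attempt and no reset: what is moved stays moved. The work goes in short steps, Python scripts to look and compute and a tool call to move; the robot and the scene stay as the last step left them, time stands still between calls to the robot, and variables do not carry over. Pictures are saved under pics/ and viewed, at most 10 in all, crops included, and the job is handed in when it is done.

Besides the shell and the picture viewer there is one more tool, called after "Request:" by a JSON object that holds its "op" and its "data". carry_out: Moves the arm, as the interface text tells. Its arguments: {"type":"object","properties":{"motion":{"type":"array"}},"required":["motion"]}

```bash
mkdir -p pics; ls
cat > h.py <<'E'
from bench import *
import numpy as np, cv2
from scipy.spatial.transform import Rotation as R
def cam(n):
    d=get_image(n); return d
def ray(d,uv,z):
    uv=np.atleast_2d(uv).astype(float)
    r=np.c_[uv,np.ones(len(uv))]@np.linalg.inv(d["mtx"]).T
    r=R.from_quat(d["orientation"]).apply(r); p=np.array(d["position"])
    return p+r*((z-p[2])/r[:,2])[:,None]
def proj(d,P):
    q=R.from_quat(d["orientation"]).inv().apply(np.atleast_2d(P)-d["position"])@np.array(d["mtx"]).T
    return q[:,:2]/q[:,2:]
E
python3 - <<'E'
from h import *
for n in("scene","top"):
    d=cam(n); cv2.imwrite(f"pics/{n}0.png",d["color"]); print(n,d["position"],d["orientation"],np.array(d["mtx"]).tolist())
s=read_state();print(s)
E
```

```text
pics
scene [1365.69022503 -574.86785801 1146.18292345] [ 0.81976444  0.43376603 -0.18351099 -0.32581744] [[596.9196276609456, 0.0, 326.0986216354212], [0.0, 596.9196276609456, 238.7910015026704], [0.0, 0.0, 1.0]]
top [ 299.35183536  -12.11829377 1042.31039279] [ 0.72683073 -0.67882154  0.07033229 -0.07727731] [[485.8381680328302, 0.0, 322.50291324696605], [0.0, 485.8381680328302, 239.2911280466589], [0.0, 0.0, 1.0]]
{'clock': 0.1, 'joints': array([ 1.42558511e+00,  3.85481090e-01,  6.75077438e-03, -4.20841455e-04,
       -1.19398696e+00, -2.58576082e-01]), 'joint_vel': array([ 0.00134545, -0.00214088,  0.00240024,  0.00210358, -0.00021653,
        0.00017559]), 'joint_efforts': array([-7.67338515e-04, -3.93324423e+01,  1.88928097e+01,  4.19794947e+00,
       -2.64244278e-03,  6.10447458e-06]), 'position': array([245.37098458, 574.28304025, 244.32759052]), 'ee_rot': array([ 9.79672574e-01, -2.00600816e-01, -1.40856968e-04,  9.70010447e-04]), 'contact_force': array([0.19347503, 0.37130747, 0.30119773]), 'wrist_torque': array([-0.0157707 , -0.04186726,  0.05496555]), 'grasp_force': 0.0, 'gripper_width': 85.72660035291919}
```

View pics/top0.png

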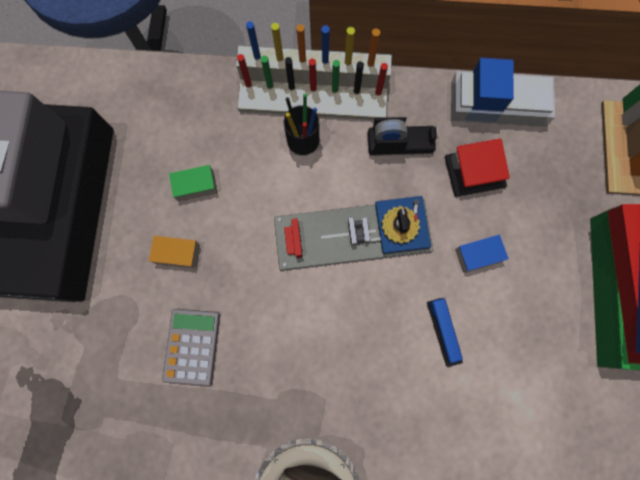

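View pics/scene0.png

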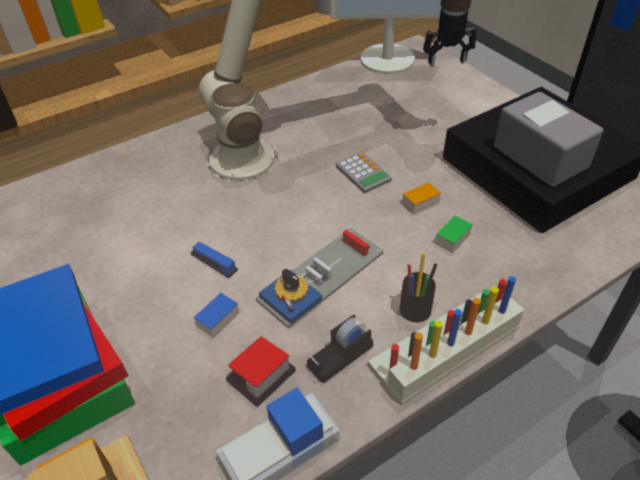

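The top view shows the green block at px (193,182), the fence at (293,238), the jaw at (360,231) and the wheel with its knob at (402,224). The scene view shows green at (454,232), the fence at (356,242) and the wheel at (292,288). Next I'll measure them.

```bash
cat > m.py <<'E'
from h import *
def mask(d,lo,hi,box):
    h=cv2.cvtColor(d["color"],cv2.COLOR_BGR2HSV); m=cv2.inRange(h,lo,hi)
    k=np.zeros_like(m); x0,y0,x1,y1=box; k[y0:y1,x0:x1]=255; return m&k
def big(m):
    c=max(cv2.findContours(m,cv2.RETR_EXTERNAL,cv2.CHAIN_APPROX_NONE)[0],key=cv2.contourArea); return c.reshape(-1,2)
def rect(d,c,z):
    p=ray(d,c,z)[:,:2].astype(np.float32); (x,y),(w,h),a=cv2.minAreaRect(p)
    if w>h: a+=90; w,h=h,w
    a=(a+90)%180-90   # direction of the width; length dir = a+90
    return np.round([x,y,w,h,(a+90)%180],1)   # angle (deg) here: length direction minus... see use
E
python3 - <<'E'
from m import *
T=cam("top");S=cam("scene")
G=((45,120,60),(75,255,255));Rd=((0,150,90),(8,255,255));Y=((18,110,100),(35,255,255))
for n,d,bg,bf,bw in(("top",T,(160,150,230,210),(270,205,320,270),(370,190,435,260)),("scene",S,(425,205,480,260),(330,220,380,260),(265,260,320,310))):
    print(n,"green",rect(d,big(mask(d,*G,bg)),36))
    c=big(mask(d,*Rd,bf)); print("fence(z48)",rect(d,c,48), rect(d,c,12))
    m=mask(d,*Y,bw); c=cv2.convexHull(np.argwhere(m)[:,::-1].astype(np.int32)).reshape(-1,2)
    p=ray(d,c,43)[:,:2].astype(np.float32); print("wheel",cv2.minEnclosingCircle(p))
    # orange/blue
# bed: grey outline
img=T["color"]; crop=cv2.resize(img[190:275,265:440],None,fx=4.5,fy=4.5,interpolation=cv2.INTER_CUBIC); 
crop2=cv2.resize(S["color"][220:330,250:390],None,fx=4,fy=4,interpolation=cv2.INTER_CUBIC)
w=max(crop.shape[1],crop2.shape[1]); 
cv2.imwrite("pics/c1.png",crop)
cv2.imwrite("pics/c2.png",crop2)
hs=cv2.cvtColor(img,cv2.COLOR_BGR2HSV)
for u,v in((330,225),(330,250),(285,225),(330,200),(330,280),(410,245),(292,238),(193,182)): print((u,v),hs[v,u])
E
```

```text
top green [623.2 298.5  54.   89.3 106.6]
fence(z48) [509.6  68.2  28.7  78.2  11. ] [517.3  71.1  29.7  81.1  11. ]
wheel ((554.3112182617188, -157.01907348632812), 39.026458740234375)
scene green [627.9 297.8  53.5  89.6 105.8]
fence(z48) [526.2  58.1  25.2  94.4   2. ] [498.7  78.9  26.1  97.5   2. ]
wheel ((558.5865478515625, -157.27716064453125), 41.173397064208984)
(330, 225) [ 45   8 126]
(330, 250) [ 40  12 128]
(285, 225) [ 21  14 128]
(330, 200) [  9  33 161]
(330, 280) [  7  33 160]
(410, 245) [107 168 120]
(292, 238) [  1 181 165]
(193, 182) [ 67 157 148]
```

View pics/c1.png

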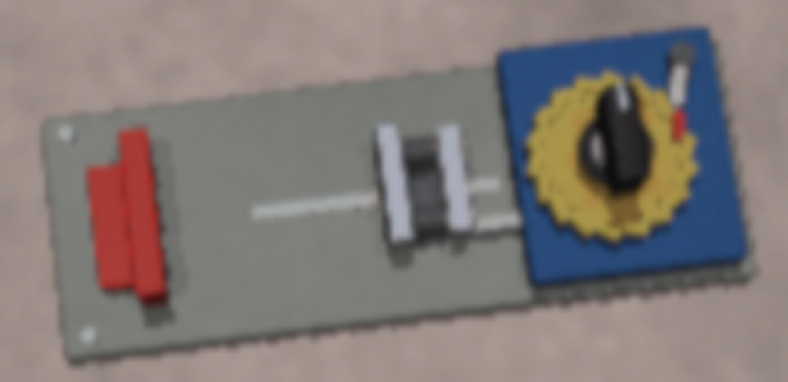

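The crop shows the fence's front bar at crop (140,215), the jaw plate's front at (395,180), the bar knob at (622,140) pointing nearly along press x, and the pawl near (682,90). Next I'll fit the bed edges and the fence's face.

```bash
cat > bed.py <<'E'
from m import *
def line(p):
    vx,vy,x,y=cv2.fitLine(p.astype(np.float32),cv2.DIST_HUBER,0,.01,.01).ravel(); return np.array([x,y]),np.array([vx,vy])*np.sign(vy)
T=cam("top");S=cam("scene")
def edge(d,A,B,z=12,n=60,span=14):
    # brightest gradient (saturation) across the nominal world line A-B
    s=cv2.GaussianBlur(cv2.cvtColor(d["color"],cv2.COLOR_BGR2HSV)[...,1].astype(np.float32),(3,3),0)
    A,B=np.array(A,float),np.array(B,float); t=(B-A)/np.linalg.norm(B-A); nn=np.array([-t[1],t[0]])
    out=[];o=np.arange(-span,span+.1,.5)
    for f in np.linspace(0,1,n):
        q=A+(B-A)*f+o[:,None]*nn; uv=proj(d,np.c_[q,np.full(len(q),z)]).astype(np.float32)
        v=cv2.remap(s,uv[:,0],uv[:,1],cv2.INTER_LINEAR).ravel(); g=np.abs(np.gradient(v)); i=g.argmax(); out.append(q[i])
    out=np.array(out); 
    for _ in range(3):
        c,v=line(out); r=np.abs((out-c)@[-v[1],v[0]]); out=out[r<max(1.5,1.5*np.median(r))]
    return c,v,len(out)
# nominal from wheel & bed corners in the top picture
for n,d in(("top",T),("scene",S)):
    w=np.array([554.3,-157.]) if n=="top" else np.array([558.6,-157.3])
    ang=np.radians(101 if 0 else 95)
    E=[]
    if n=="top":
        far=ray(d,[[285,215],[370,206]],12)[:,:2]; near=ray(d,[[285,268.5],[375,263]],12)[:,:2]
    else:
        sh=np.array([4.4,-.5]); far,near=far0+sh,near0+sh
    far0,near0=far,near
    for nm,L in(("far",far),("near",near)):
        c,v,k=edge(d,L[0],L[1]); E.append((c,v)); print(n,nm,c.round(1),np.degrees(np.arctan2(v[1],v[0])).round(2),k)
    v=(E[0][1]+E[1][1]);v/=np.linalg.norm(v); x=np.array([v[1],-v[0]])
    a=E[0][0]@x;b=E[1][0]@x; print(" width",a-b,"yaw",np.degrees(np.arctan2(v[1],v[0]))-90,"axis offset at wheel",w@x-(a+b)/2)
    # fence face at top (z 48): red mask extremes
    m=mask(d,(0,150,90),(8,255,255),(270,205,320,270) if n=="top" else (330,220,380,260)); c=big(m)
    p=ray(d,c,48)[:,:2]; print(" fence along y range from wheel", ((p-w)@v).min(), " x range",((p-w)@x).min(),((p-w)@x).max())
    # jaw: bright bluish plate
    h=cv2.cvtColor(d["color"],cv2.COLOR_BGR2HSV); 
    q=np.array([w+v*t for t in np.arange(60,215,2.)]); uv=proj(d,np.c_[q+x*18,np.full(len(q),45)]).astype(np.float32)
    g=cv2.remap(d["color"][...,0],uv[:,0],uv[:,1],cv2.INTER_LINEAR).ravel(); print(" profile",list(zip(np.arange(60,215,2),g))[:45:1])
E
python3 bed.py
```

```text
top far [589.1 -24.8] 101.07 49
top near [465.  -12.8] 101.02 58
 width 119.52698 yaw 11.044144 axis offset at wheel 0.25578758120536804
 fence along y range from wheel 215.26035830353038  x range -39.81629235263642 38.43216671471539
 profile [(np.int64(60), np.uint8(118)), (np.int64(62), np.uint8(118)), (np.int64(64), np.uint8(117)), (np.int64(66), np.uint8(115)), (np.int64(68), np.uint8(126)), (np.int64(70), np.uint8(155)), (np.int64(72), np.uint8(178)), (np.int64(74), np.uint8(183)), (np.int64(76), np.uint8(179)), (np.int64(78), np.uint8(158)), (np.int64(80), np.uint8(118)), (np.int64(82), np.uint8(93)), (np.int64(84), np.uint8(85)), (np.int64(86), np.uint8(81)), (np.int64(88), np.uint8(81)), (np.int64(90), np.uint8(81)), (np.int64(92), np.uint8(81)), (np.int64(94), np.uint8(81)), (np.int64(96), np.uint8(99)), (np.int64(98), np.uint8(142)), (np.int64(100), np.uint8(174)), (np.int64(102), np.uint8(183)), (np.int64(104), np.uint8(180)), (np.int64(106), np.uint8(161)), (np.int64(108), np.uint8(120)), (np.int64(110), np.uint8(91)), (np.int64(112), np.uint8(103)), (np.int64(114), np.ui
[... 1513 characters left out ...]
.int64(106), np.uint8(184)), (np.int64(108), np.uint8(171)), (np.int64(110), np.uint8(160)), (np.int64(112), np.uint8(155)), (np.int64(114), np.uint8(156)), (np.int64(116), np.uint8(156)), (np.int64(118), np.uint8(158)), (np.int64(120), np.uint8(157)), (np.int64(122), np.uint8(157)), (np.int64(124), np.uint8(157)), (np.int64(126), np.uint8(155)), (np.int64(128), np.uint8(157)), (np.int64(130), np.uint8(157)), (np.int64(132), np.uint8(159)), (np.int64(134), np.uint8(157)), (np.int64(136), np.uint8(156)), (np.int64(138), np.uint8(156)), (np.int64(140), np.uint8(155)), (np.int64(142), np.uint8(158)), (np.int64(144), np.uint8(156)), (np.int64(146), np.uint8(156)), (np.int64(148), np.uint8(150))]
```

Measured, averaging the two views: green block at (625.5, 298.2) with its length at 106.2°. Press yaw is 10.9°, wheel at about (556.5, -157.2), and the jaw–fence gap about 108 mm.

```bash
cat > go.py <<'E'
from h import *
import sys
def go(P,psi,frm=None):
    s=read_state(); r=R.from_quat(s["ee_rot"]) ; p=s["position"]
    if frm is not None: p,r=frm
    a=np.radians(psi); Rt=R.from_matrix(np.c_[[np.cos(a),np.sin(a),0],[np.sin(a),-np.cos(a),0],[0,0,-1]])
    print("t",round(s["clock"],2),"turn",(r.inv()*Rt).as_rotvec().round(3),"shift",r.inv().apply(np.array(P)-p).round(1))
    return np.array(P),Rt
if __name__=="__main__":
    f=None; v=list(map(float,sys.argv[1:]))
    for i in range(0,len(v),4): f=go(v[i:i+3],v[i+3],f)
E
python3 go.py 420 300 245 -50  625.5 298.2 90 -73.8
```

```text
t 0.3 turn [ 0.001 -0.     0.469] shift [2.684e+02 1.839e+02 1.000e-01]
t 0.3 turn [0.    0.    0.415] shift [ 133.5 -156.3  155. ]
```

Request:
{"op": "carry_out", "data": {"motion": [[0,0,0.15,90,61,0,1],[0,0,0.3,180,123,0,1],[0,0,0.47,268,184,0,1],[0,0,0.47,268,184,0,1],[0,0,0.47,268,184,0,1]]}}

```text
clock: 0.92
position: [413.7, 309.1, 245.6]
ee_rot: [0.906, -0.423, 0.0, -0.0]
contact_force: [0.2, 0.4, 0.5]
gripper_width: 85.3
grasp_force: 0.0
```

Request:
{"op": "carry_out", "data": {"motion": [[0,0,0.15,45,-52,50,1],[0,0,0.3,90,-104,100,1],[0,0,0.415,133.5,-156.3,155,1],[0,0,0.415,133.5,-156.3,155,1],[0,0,0.415,133.5,-156.3,155,1]]}}

```text
clock: 1.55
position: [618.9, 306.6, 83.8]
ee_rot: [0.798, -0.602, -0.001, 0.005]
contact_force: [-0.4, -0.2, -0.2]
gripper_width: 85.6
grasp_force: 0.0
```

```bash
python3 go.py 625.5 298.2 22 -73.8; python3 -c "
from h import *
s=read_state();print(s['position'],s['joints'],s['contact_force'])
S=cam('scene');c=S['color'][150:290,380:540];cv2.imwrite('pics/g1.png',cv2.resize(c,None,fx=4,fy=4,interpolation=2))"
```

```text
t 1.55 turn [ 0.009 -0.003 -0.004] shift [ 9.8 -4.6 61.8]
[618.86044877 306.64589426  83.77005827] [ 6.93237524e-01  6.32586531e-01  2.22135505e-03 -8.46503095e-04
 -9.49846074e-01 -4.14144950e-01] [-0.38358769 -0.17318874 -0.24344412]
```

View pics/g1.png

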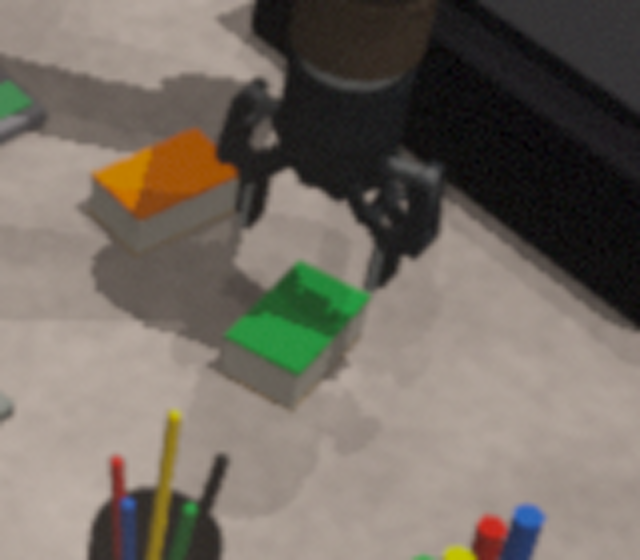

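The view shows the open gripper above the green block. Its fingers straddle the block from px (440,200) to (475,220), with the block at (454,232), and the tool is slightly short along the block. I'll correct that and descend.

Request:
{"op": "carry_out", "data": {"motion": [[0,0,0,5,-2.5,5,1],[0,0,0,9.8,-4.6,15,1],[0,0,0,9.8,-4.6,28,1],[0,0,0,9.8,-4.6,28,1],[0,0,0,9.8,-4.6,28,1]]}}

```text
clock: 2.22
position: [625.6, 301.0, 62.7]
ee_rot: [0.8, -0.6, 0.0, -0.0]
contact_force: [0.3, -0.0, 0.7]
gripper_width: 85.4
grasp_force: 0.0
```

```bash
python3 go.py 625.5 298.2 22 -73.8
```

```text
t 2.23 turn [-0.001  0.    -0.   ] shift [ 2.6  0.9 40.7]
```

Request:
{"op": "carry_out", "data": {"motion": [[0,0,0,2.6,0.9,14,1],[0,0,0,2.6,0.9,28,1],[0,0,0,2.6,0.9,40,1],[0,0,0,2.6,0.9,40,1],[0,0,0,2.6,0.9,40,0]]}}

```text
clock: 2.85
position: [625.8, 298.1, 22.4]
ee_rot: [0.8, -0.601, 0.0, -0.0]
contact_force: [0.0, 0.6, -0.5]
gripper_width: 70.0
grasp_force: 0.0
```

Request:
{"op": "carry_out", "data": {"motion": [[0,0,0,0,0,0,-0.2],[0,0,0,0,0,0,-0.5],[0,0,0,0,0,0,-1],[0,0,0,0,0,0,-1],[0,0,0,0,0,0,-1]]}}

```text
clock: 3.48
position: [626.0, 298.4, 23.2]
ee_rot: [0.8, -0.601, 0.0, -0.001]
contact_force: [-1.6, 1.4, 5.2]
gripper_width: 54.1
grasp_force: 66.8
```

Request:
{"op": "carry_out", "data": {"motion": [[0,0,0,0,0,-10,-1],[0,0,0,0,0,-30,-1],[0,0,0,0,0,-55,-1],[0,0,0,0,0,-60,-1],[0,0,0,0,0,-60,-1]]}}

```text
clock: 4.1
position: [625.3, 297.8, 82.6]
ee_rot: [0.799, -0.601, -0.0, -0.0]
contact_force: [0.4, -0.8, -2.3]
gripper_width: 54.1
grasp_force: 66.1
```

Run:
```python
from m import *
s=read_state();p=s["position"];print(p,s["contact_force"],s["gripper_width"])
G=((45,120,40),(75,255,255))
for n in("top","scene"):
    d=cam(n); uv=proj(d,[[p[0],p[1],p[2]+14]])[0].astype(int); b=(uv[0]-40,uv[1]-40,uv[0]+40,uv[1]+40)
    m=mask(d,*G,b); cs=np.argwhere(m)[:,::-1]; print(n,uv,len(cs))
    c=cv2.convexHull(cs.astype(np.int32)).reshape(-1,2); print(rect(d,c,p[2]-23+36))
    x=b[0];y=b[1]; cv2.imwrite(f"pics/l_{n}.png",cv2.resize(d["color"][y:b[3],x:b[2]],None,fx=5,fy=5,interpolation=2))
a=np.hstack([cv2.imread("pics/l_top.png"),cv2.imread("pics/l_scene.png")]); cv2.imwrite("pics/l.png",a)
```

```text
[625.30772308 297.84267884  82.57468039] [ 0.44934206 -0.76128451 -2.27029226] 54.12373718403559
top [184 170] 586
[623.9 298.5  53.6  88.7 106.5]
scene [456 211] 422
[628.4 295.   54.4  87.2 106.3]
```

View pics/l.png

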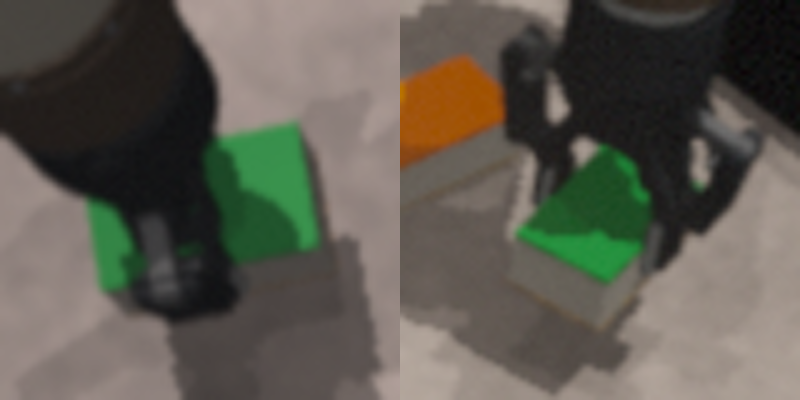

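The gripped block shows green at top px (184,172) and scene px (456,211). Comparing it with the TCP, the two cameras err by about ∓2 mm in x, so their average is right. Home comes out at about (524.2, 9.8). I'll carry the block to 8 mm before it.

```bash
python3 go.py 525.7 2 100 -79.1
```

```text
t 4.2 turn [ 0.002 -0.001  0.091] shift [256.3 177.3 -18.3]
```

Request:
{"op": "carry_out", "data": {"motion": [[0,0,0.01,20,14,-18,-1],[0,0,0.03,64,44,-18,-1],[0,0,0.05,112,77,-18,-1],[0,0,0.07,160,111,-18,-1],[0,0,0.09,205,142,-18,-1]]}}

```text
clock: 4.82
position: [544.6, 59.6, 99.5]
ee_rot: [0.771, -0.636, -0.0, 0.001]
contact_force: [0.8, 0.8, -1.8]
gripper_width: 54.1
grasp_force: 66.1
```

Request:
{"op": "carry_out", "data": {"motion": [[0,0,0,25,16,0,-1],[0,0,0,42,28,0,-1],[0,0,0,48,33,0,-1],[0,0,0,48,33,0,-1],[0,0,0,48,33,0,-1]]}}

```text
clock: 5.45
position: [523.6, 9.0, 100.3]
ee_rot: [0.772, -0.636, 0.0, -0.0]
contact_force: [0.1, 0.1, -2.2]
gripper_width: 53.5
grasp_force: 66.1
```

```bash
cat > chk.py <<'E'
from m import *
s=read_state();p=s["position"];print(p,s["contact_force"])
G=((45,120,40),(75,255,255))
a=np.radians(100.9);v=np.array([np.cos(a),np.sin(a)]);x=np.array([v[1],-v[0]])
home=np.array([524.2,9.8]); ims=[]
for n in("top","scene"):
    d=cam(n); uv=proj(d,[[p[0],p[1],p[2]+14]])[0].astype(int); b=(uv[0]-40,uv[1]-40,uv[0]+40,uv[1]+40)
    c=cv2.convexHull(np.argwhere(mask(d,*G,b))[:,::-1].astype(np.int32)).reshape(-1,2); r=rect(d,c,p[2]-23+36)
    o=np.array([-2,.2]) if n=="top" else np.array([2,-.2])
    q=r[:2]-o-home; print(n,r,"press xy from home",(q@x).round(1),(q@v).round(1))
    ims.append(cv2.resize(d["color"][b[1]:b[3],b[0]:b[2]],None,fx=5,fy=5,interpolation=2))
cv2.imwrite("pics/k.png",np.hstack(ims))
E
python3 chk.py; python3 go.py 525.7 2 50 -79.1
```

```text
[523.58092054   8.97973672 100.2868593 ] [ 0.14120948  0.13849664 -2.15598335]
top [522.    9.8  52.8  86.7 101.4] press xy from home -0.2 -0.2
scene [5.288e+02 5.000e-01 5.200e+01 7.270e+01 9.880e+01] press xy from home 0.8 -9.4
t 5.55 turn [-0.     0.     0.003] shift [ 7.2 -0.9 50.3]
```

View pics/k.png

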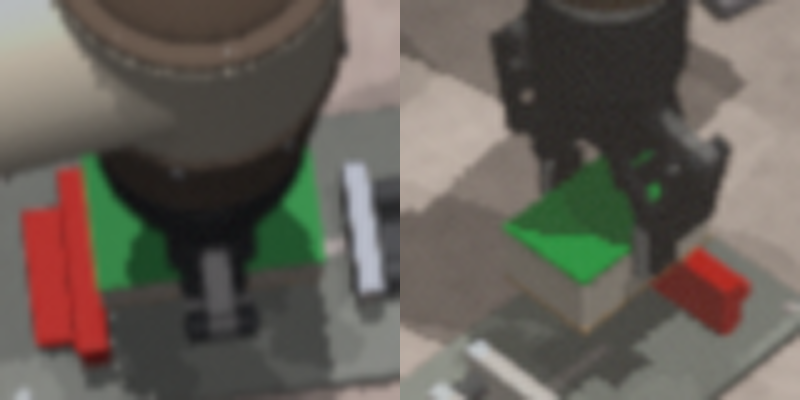

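The block hangs about over home, between the fence and the jaw, and is parallel to both. I'll step back 7 mm and lower it.

Request:
{"op": "carry_out", "data": {"motion": [[0,0,0,4,-0.9,5,-1],[0,0,0,7.2,-0.9,15,-1],[0,0,0,7.2,-0.9,30,-1],[0,0,0,7.2,-0.9,45,-1],[0,0,0,7.2,-0.9,55,-1]]}}

```text
clock: 6.18
position: [524.6, 1.0, 43.7]
ee_rot: [0.772, -0.636, -0.001, 0.001]
contact_force: [-0.1, 0.2, -1.6]
gripper_width: 54.0
grasp_force: 66.1
```

Request:
{"op": "carry_out", "data": {"motion": [[0,0,0,0,0,3,-1],[0,0,0,0,0,6,-1],[0,0,0,0,0,8,-1],[0,0,0,0,0,8,-1]]}}

```text
clock: 6.68
position: [525.3, 1.3, 37.5]
ee_rot: [0.772, -0.636, 0.0, -0.0]
contact_force: [-0.2, -0.2, -1.7]
gripper_width: 53.8
grasp_force: 66.1
```

```bash
python3 go.py 524.2 9.8 36 -79.1
```

```text
t 6.67 turn [-0.     0.     0.002] shift [-8.6 -0.6  1.5]
```

Request:
{"op": "carry_out", "data": {"motion": [[0,0,0,-2,-0.3,1,-1],[0,0,0,-4,-0.5,1.5,-1],[0,0,0,-6,-0.5,1.5,-1],[0,0,0,-6,-0.5,1.5,-1]]}}

```text
clock: 7.18
position: [524.6, 7.4, 35.9]
ee_rot: [0.772, -0.636, 0.0, -0.0]
contact_force: [-0.6, -0.5, -1.0]
gripper_width: 53.9
grasp_force: 66.1
```

Request:
{"op": "carry_out", "data": {"motion": [[0,0,0,-0.5,0,0,-1],[0,0,0,-1,0,0,-1],[0,0,0,-1.5,0,0,-1],[0,0,0,-1.5,0,0,-1]]}}

```text
clock: 7.68
position: [524.3, 8.4, 35.8]
ee_rot: [0.772, -0.636, 0.0, 0.0]
contact_force: [0.9, -2.0, -1.7]
gripper_width: 54.1
grasp_force: 66.0
```

Request:
{"op": "carry_out", "data": {"motion": [[0,0,0,-0.3,0,0,-1],[0,0,0,-0.6,0,0,-1],[0,0,0,-0.6,0,0,-1]]}}

```text
clock: 8.05
position: [524.2, 8.5, 35.8]
ee_rot: [0.771, -0.636, 0.0, 0.0]
contact_force: [2.4, -5.1, -2.1]
gripper_width: 54.2
grasp_force: 66.0
```

Request:
{"op": "carry_out", "data": {"motion": [[0,0,0,0.3,0,0.4,-1],[0,0,0,0.3,0,0.8,-1],[0,0,0,0.3,0,0.8,-1]]}}

```text
clock: 8.43
position: [524.3, 8.5, 35.3]
ee_rot: [0.772, -0.636, 0.0, 0.0]
contact_force: [1.3, -6.4, 0.3]
gripper_width: 53.9
grasp_force: 66.4
```

Request:
{"op": "carry_out", "data": {"motion": [[0,0,0,0,0,0.2,0.45],[0,0,0,0,0,0.2,0.6],[0,0,0,0,0,0,1],[0,0,0,0,0,0,1]]}}

```text
clock: 8.93
position: [524.3, 9.2, 35.1]
ee_rot: [0.772, -0.636, 0.0, -0.0]
contact_force: [0.2, -0.1, -0.7]
gripper_width: 85.4
grasp_force: 0.0
```

Request:
{"op": "carry_out", "data": {"motion": [[0,0,0,0,0,-10,1],[0,0,0,0,0,-35,1],[0,0,0,0,0,-75,1],[0,0,0,0,0,-115,1],[0,0,0,0,0,-120,1]]}}

```text
clock: 9.55
position: [526.1, 9.4, 159.0]
ee_rot: [0.772, -0.636, 0.002, -0.003]
contact_force: [-0.7, -0.1, 0.3]
gripper_width: 85.5
grasp_force: 0.0
```

```bash
python3 go.py 556.4 -157.15 160 -40 556.4 -157.15 110 10.9
```

```text
t 9.55 turn [-0.008 -0.002 -0.68 ] shift [169.3   2.1  -1.1]
t 9.55 turn [ 0.     0.    -0.888] shift [ 0.  0. 50.]
```

Request:
{"op": "carry_out", "data": {"motion": [[0,0,-0.15,40,0.5,0,1],[0,0,-0.3,85,1,0,1],[0,0,-0.45,130,1.6,0,1],[0,0,-0.6,169,2,0,1],[0,0,-0.68,169,2,0,1]]}}

```text
clock: 10.18
position: [554.1, -159.7, 154.2]
ee_rot: [0.939, -0.343, -0.001, 0.0]
contact_force: [0.2, 1.1, 0.1]
gripper_width: 85.3
grasp_force: 0.0
```

Request:
{"op": "carry_out", "data": {"motion": [[0,0,-0.18,0,0,0,1],[0,0,-0.36,0,0,0,1],[0,0,-0.54,0,0,0,1],[0,0,-0.72,0,0,0,1],[0,0,-0.888,0,0,0,1]]}}

```text
clock: 10.8
position: [553.9, -157.2, 154.5]
ee_rot: [0.995, 0.097, -0.001, -0.0]
contact_force: [0.5, -0.5, -0.5]
gripper_width: 85.5
grasp_force: 0.0
```

```bash
python3 go.py 556.4 -157.15 110 10.9
python3 - <<'E'
from m import *
s=read_state();print(s["joints"].round(3),s["position"])
G=((45,120,40),(75,255,255))
a=np.radians(100.9);v=np.array([np.cos(a),np.sin(a)]);x=np.array([v[1],-v[0]]);home=np.array([524.2,9.8]);ims=[]
for n in("top","scene"):
    d=cam(n); uv=proj(d,[[524,10,48]])[0].astype(int); b=(uv[0]-35,uv[1]-40,uv[0]+35,uv[1]+40)
    c=cv2.convexHull(np.argwhere(mask(d,*G,b))[:,::-1].astype(np.int32)).reshape(-1,2); r=rect(d,c,48)
    o=np.array([-2,.2]) if n=="top" else np.array([2,-.2])
    q=r[:2]-o-home; print(n,r,"press xy from home",(q@x).round(1),(q@v).round(1))
    u,w=proj(d,[[540,-70,50]])[0].astype(int)
    ims.append(cv2.resize(d["color"][w-60:w+60,u-80:u+80],(400,300),interpolation=2))
cv2.imwrite("pics/p.png",np.hstack(ims))
E
```

```text
t 10.8 turn [-0.001  0.001  0.004] shift [ 2.5  0.4 44.5]
[ 0.004  0.383 -0.24  -0.    -0.949  1.761] [ 553.93555754 -157.23123992  154.51173395]Traceback (most recent call last):
  File "<stdin>", line 7, in <module>
AttributeError: 'NoneType' object has no attribute 'reshape'
```

Run:
```python
from m import *
G=((45,120,40),(75,255,255))
a=np.radians(100.9);v=np.array([np.cos(a),np.sin(a)]);x=np.array([v[1],-v[0]]);home=np.array([524.2,9.8]);ims=[]
for n in("top","scene"):
    d=cam(n)
    if n=="scene":
        uv=proj(d,[[524,10,48]])[0].astype(int); b=(uv[0]-35,uv[1]-40,uv[0]+35,uv[1]+40)
        c=cv2.convexHull(np.argwhere(mask(d,*G,b))[:,::-1].astype(np.int32)).reshape(-1,2); r=rect(d,c,48)
        q=r[:2]-[2,-.2]-home; print(n,r,"press xy from home",(q@x).round(1),(q@v).round(1))
    u,w=proj(d,[[540,-70,50]])[0].astype(int)
    ims.append(cv2.resize(d["color"][w-60:w+60,u-80:u+80],(400,300),interpolation=2))
cv2.imwrite("pics/p.png",np.hstack(ims))
```

```text
scene [525.5   8.3  54.8  89.  100.9] press xy from home -0.9 -1.1
```

View pics/p.png

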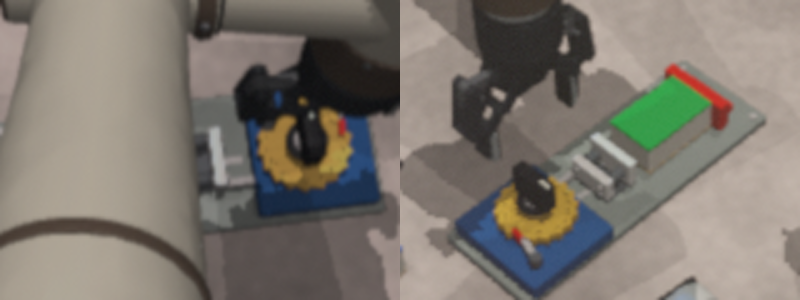

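The scene crop shows the green block flat against the red fence at crop (665,110), parallel to it and centred. The gripper is above the knob, clear of the jaw at (600,165). I'll descend over the knob.

Request:
{"op": "carry_out", "data": {"motion": [[0,0,0,1,0.2,10,1],[0,0,0,2.3,0.4,28,1],[0,0,0,2.3,0.4,46,1],[0,0,0,2.3,0.4,56,1],[0,0,0,2.3,0.4,56,1]]}}

```text
clock: 11.58
position: [556.2, -157.2, 97.9]
ee_rot: [0.996, 0.094, -0.001, -0.0]
contact_force: [0.1, -0.5, 0.3]
gripper_width: 85.2
grasp_force: 0.0
```

```bash
python3 go.py 556.4 -157.15 75.5 10.9
```

```text
t 11.57 turn [-0.     0.002 -0.002] shift [ 0.2 -0.1 22.4]
```

Request:
{"op": "carry_out", "data": {"motion": [[0,0,0,0.2,0,8,1],[0,0,0,0.2,0,16,0.5],[0,0,0,0.2,0,22,0],[0,0,0,0.2,0,22,-0.3],[0,0,0,0.2,0,22,-0.4]]}}

```text
clock: 12.2
position: [557.2, -157.2, 77.2]
ee_rot: [0.996, 0.094, 0.0, 0.0]
contact_force: [0.0, -0.2, -1.0]
gripper_width: 26.1
grasp_force: 0.0
```

Request:
{"op": "carry_out", "data": {"motion": [[0,0,0,0,0,0,-0.6],[0,0,0,0,0,0,-1],[0,0,0,0,0,0,-1],[0,0,0,0,0,0,-1]]}}

```text
clock: 12.7
position: [557.4, -158.2, 77.5]
ee_rot: [0.996, 0.095, 0.001, 0.001]
contact_force: [-1.2, -5.2, 0.1]
gripper_width: 15.1
grasp_force: 59.1
```

```bash
cat > st.py <<'E'
from h import *
s=read_state(); r=R.from_quat(s["ee_rot"]).as_matrix(); psi=np.degrees(np.arctan2(r[1,0],r[0,0]))
print("t",round(s["clock"],2),"p",s["position"].round(1),"psi",psi.round(2),"F",s["contact_force"].round(1),"M",s["wrist_torque"].round(3),"w",round(s["gripper_width"],1),"wind",np.radians(10.9-psi).round(3),"j6",s["joints"][5].round(3),"tau6",s["joint_efforts"][5].round(3))
E
python3 st.py
```

```text
t 12.7 p [ 557.4 -158.2   77.5] psi 10.85 F [-1.2 -5.2  0.1] M [-1.359 -0.144  0.053] w 15.1 wind 0.001 j6 1.756 tau6 -0.075
```

The knob is gripped (opening 15.1 mm), and the side force puts the axis about 1 mm further toward -y. I'll wind in steps and read the torque as I go.

```bash
cat > st.py <<'E'
from h import *
L=[]
for i in range(4):
    s=read_state(); r=R.from_quat(s["ee_rot"]).as_matrix()
    L.append(np.r_[s["position"],10.9-np.degrees(np.arctan2(r[1,0],r[0,0])),s["contact_force"],s["wrist_torque"][2],s["joint_efforts"][5]])
    if i<3: get_image("top")
m=np.mean(L,0); print("t",round(s["clock"],2),"p",m[:3].round(1),"wind %.3f"%np.radians(m[3]),"F",m[4:7].round(1),"Mz %.3f (sd %.3f) tau6 %.3f"%(m[7],np.std(L,0)[7],m[8]),"w",round(s["gripper_width"],1))
E
python3 st.py
```

```text
t 12.85 p [ 557.4 -158.2   77.6] wind 0.001 F [ 0.3 -4.9  0.1] Mz 0.074 (sd 0.019) tau6 -0.075 w 14.7
```

Request:
{"op": "carry_out", "data": {"motion": [[0,0,0.05,-0.3,0.8,0,-1],[0,0,0.12,-0.3,0.8,0,-1],[0,0,0.2,-0.3,0.8,0,-1],[0,0,0.2,-0.3,0.8,0,-1]]}}

```text
clock: 13.35
position: [557.5, -158.5, 77.6]
ee_rot: [1.0, -0.005, 0.001, 0.0]
contact_force: [0.6, -2.9, 0.6]
gripper_width: 15.0
grasp_force: 59.1
```

```bash
python3 st.py
```

```text
t 13.5 p [ 557.5 -158.5   77.5] wind 0.200 F [ 1.  -4.2  1.4] Mz 0.056 (sd 0.019) tau6 -0.107 w 15.2
```

Request:
{"op": "carry_out", "data": {"motion": [[0,0,0.1,0,0,0,-1],[0,0,0.2,0,0,0,-1],[0,0,0.2,0,0,0,-1]]}}

```text
clock: 13.88
position: [557.4, -158.9, 77.6]
ee_rot: [0.994, -0.105, 0.001, 0.0]
contact_force: [-0.4, -6.9, 1.7]
gripper_width: 14.7
grasp_force: 59.2
```

```bash
python3 st.py
```

```text
t 14.03 p [ 557.4 -158.8   77.5] wind 0.400 F [ 0.6 -7.   1.5] Mz 0.062 (sd 0.026) tau6 -0.088 w 15.3
```

Request:
{"op": "carry_out", "data": {"motion": [[0,0,0.1,0,1,0,-1],[0,0,0.15,0,1,0,-1],[0,0,0.15,0,1,0,-1]]}}

```text
clock: 14.4
position: [557.4, -159.2, 77.5]
ee_rot: [0.984, -0.179, 0.001, 0.0]
contact_force: [1.2, -3.3, 2.0]
gripper_width: 14.7
grasp_force: 59.3
```

```bash
python3 st.py
```

```text
t 14.55 p [ 557.4 -159.2   77.5] wind 0.550 F [ 1.3 -4.1  2.7] Mz 0.088 (sd 0.018) tau6 -0.094 w 15.2
```

Request:
{"op": "carry_out", "data": {"motion": [[0,0,0.1,0,0,0,-1],[0,0,0.2,0,0,0,-1],[0,0,0.2,0,0,0,-1]]}}

```text
clock: 14.92
position: [557.2, -159.5, 77.5]
ee_rot: [0.961, -0.277, 0.001, 0.0]
contact_force: [1.6, -5.1, 2.7]
gripper_width: 14.7
grasp_force: 59.5
```

```bash
python3 st.py
```

```text
t 15.07 p [ 557.2 -159.5   77.5] wind 0.750 F [ 0.9 -5.3  2.7] Mz 0.069 (sd 0.026) tau6 -0.091 w 15.1
```

Request:
{"op": "carry_out", "data": {"motion": [[0,0,0.1,0,0,0,-1],[0,0,0.15,0,0,0,-1],[0,0,0.15,0,0,0,-1]]}}

```text
clock: 15.45
position: [557.1, -159.7, 77.5]
ee_rot: [0.938, -0.348, 0.001, 0.0]
contact_force: [1.4, -6.0, 2.8]
gripper_width: 15.2
grasp_force: 59.5
```

```bash
python3 st.py
```

```text
t 15.6 p [ 557.1 -159.7   77.5] wind 0.900 F [ 1.  -5.8  2.9] Mz 0.073 (sd 0.027) tau6 -0.094 w 15.1
```

Request:
{"op": "carry_out", "data": {"motion": [[0,0,0.05,0,0.3,0,-1],[0,0,0.06,0,0.6,0,-1],[0,0,0.06,0,0.6,0,-1]]}}

```text
clock: 15.98
position: [557.0, -159.8, 77.6]
ee_rot: [0.927, -0.375, 0.001, -0.0]
contact_force: [0.8, -4.7, 2.9]
gripper_width: 14.9
grasp_force: 59.5
```

```bash
python3 st.py
```

```text
t 16.12 p [ 557.  -159.8   77.5] wind 0.960 F [ 1.4 -5.2  3. ] Mz 0.138 (sd 0.021) tau6 -0.128 w 15.0
```

Request:
{"op": "carry_out", "data": {"motion": [[0,0,0.05,0,0,0,-1],[0,0,0.06,0,0,0,-1],[0,0,0.06,0,0,0,-1]]}}

```text
clock: 16.5
position: [556.9, -159.8, 77.5]
ee_rot: [0.915, -0.403, 0.001, 0.0]
contact_force: [2.0, -4.4, 3.2]
gripper_width: 15.0
grasp_force: 59.5
```

```bash
python3 st.py
```

```text
t 16.65 p [ 556.9 -159.8   77.5] wind 1.020 F [ 1.8 -5.3  3. ] Mz 0.123 (sd 0.009) tau6 -0.128 w 15.2
```

Request:
{"op": "carry_out", "data": {"motion": [[0,0,0.05,0,0,0,-1],[0,0,0.06,0,0,0,-1],[0,0,0.06,0,0,0,-1]]}}

```text
clock: 17.02
position: [556.8, -159.9, 77.5]
ee_rot: [0.903, -0.43, 0.001, 0.0]
contact_force: [1.2, -5.2, 3.5]
gripper_width: 14.8
grasp_force: 59.5
```

```bash
python3 st.py
```

```text
t 17.18 p [ 556.8 -159.9   77.5] wind 1.080 F [ 1.2 -5.7  3.4] Mz 0.167 (sd 0.025) tau6 -0.150 w 15.3
```

Request:
{"op": "carry_out", "data": {"motion": [[0,0,0.05,0,0,0,-1],[0,0,0.08,0,0,0,-1],[0,0,0.08,0,0,0,-1]]}}

```text
clock: 17.55
position: [556.7, -160.0, 77.5]
ee_rot: [0.885, -0.466, 0.001, 0.0]
contact_force: [1.5, -5.8, 4.2]
gripper_width: 15.2
grasp_force: 59.6
```

```bash
python3 st.py
```

```text
t 17.7 p [ 556.7 -160.    77.5] wind 1.160 F [ 1.  -5.8  3.6] Mz 0.170 (sd 0.023) tau6 -0.165 w 14.8
```

Request:
{"op": "carry_out", "data": {"motion": [[0,0,0.06,0,0,0,-1],[0,0,0.09,0,0,0,-1],[0,0,0.09,0,0,0,-1]]}}

```text
clock: 18.08
position: [556.6, -160.1, 77.5]
ee_rot: [0.863, -0.505, 0.001, 0.0]
contact_force: [0.8, -5.4, 3.4]
gripper_width: 14.7
grasp_force: 59.6
```

```bash
python3 st.py
```

```text
t 18.23 p [ 556.6 -160.1   77.5] wind 1.250 F [ 1.1 -5.5  3.6] Mz 0.169 (sd 0.025) tau6 -0.196 w 15.1
```

Request:
{"op": "carry_out", "data": {"motion": [[0,0,0.06,0,0,0,-1],[0,0,0.08,0,0,0,-1],[0,0,0.08,0,0,0,-1]]}}

```text
clock: 18.6
position: [556.4, -160.2, 77.5]
ee_rot: [0.842, -0.539, 0.0, 0.0]
contact_force: [0.6, -6.3, 2.7]
gripper_width: 15.3
grasp_force: 59.6
```

```bash
python3 st.py; python3 -c "
from h import *
ims=[]
for n in('scene','top'):
    d=cam(n);u,w=proj(d,[[540,-50,50]])[0].astype(int);ims.append(cv2.resize(d['color'][w-45:w+45,u-60:u+60],(400,300),interpolation=2))
cv2.imwrite('pics/j.png',np.hstack(ims))"
```

```text
t 18.75 p [ 556.4 -160.1   77.5] wind 1.329 F [ 0.2 -6.4  3.4] Mz 0.230 (sd 0.018) tau6 -0.236 w 14.9
```

View pics/j.png

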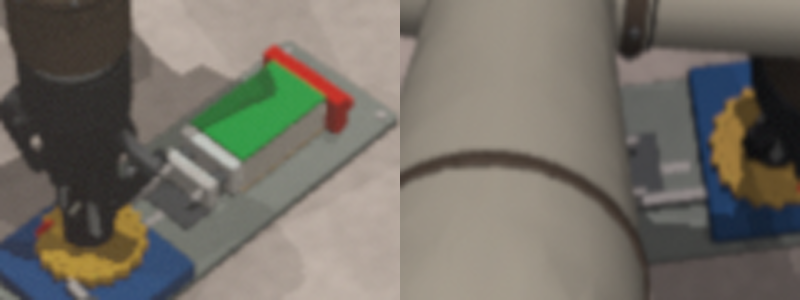

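The scene crop shows the jaw touching the block's near end at crop (215,150), with the block against the fence. The torque ramp puts first contact at about 0.92–0.98 rad. So click one was 1.047 and click two is 1.396, and I'll stop just past that.

Request:
{"op": "carry_out", "data": {"motion": [[0,0,0.05,0,0,0,-1],[0,0,0.09,0,0,0,-1],[0,0,0.12,0,0,0,-1],[0,0,0.12,0,0,0,-1]]}}

```text
clock: 19.35
position: [556.3, -160.2, 77.5]
ee_rot: [0.808, -0.589, 0.0, 0.0]
contact_force: [0.0, -6.4, 3.8]
gripper_width: 15.4
grasp_force: 59.7
```

```bash
python3 st.py
```

```text
t 19.5 p [ 556.3 -160.2   77.5] wind 1.449 F [ 0.1 -6.9  4. ] Mz 0.235 (sd 0.022) tau6 -0.265 w 15.0
```

Torque past the click fits contact near 0.96. I'll go 0.03 further for safety, then ease back to confirm the pawl holds.

Request:
{"op": "carry_out", "data": {"motion": [[0,0,0.03,0,0,0,-1],[0,0,0.03,0,0,0,-1],[0,0,-0.02,0,0,0,-1],[0,0,-0.05,0,0,0,-1],[0,0,-0.05,0,0,0,-1]]}}

```text
clock: 20.12
position: [556.3, -160.2, 77.5]
ee_rot: [0.823, -0.568, 0.0, 0.0]
contact_force: [0.8, -5.9, 4.0]
gripper_width: 15.6
grasp_force: 59.7
```

```bash
python3 st.py
```

```text
t 20.27 p [ 556.3 -160.2   77.5] wind 1.399 F [ 0.8 -6.3  3.8] Mz 0.226 (sd 0.029) tau6 -0.236 w 15.2
```

Request:
{"op": "carry_out", "data": {"motion": [[0,0,-0.02,0,0,0,-1],[0,0,-0.03,0,0,0,-1],[0,0,-0.03,0,0,0,-1]]}}

```text
clock: 20.65
position: [556.3, -160.2, 77.5]
ee_rot: [0.831, -0.557, 0.0, 0.0]
contact_force: [0.8, -6.4, 3.7]
gripper_width: 14.6
grasp_force: 59.7
```

```bash
python3 st.py
```

```text
t 20.8 p [ 556.3 -160.2   77.5] wind 1.371 F [ 1.1 -6.5  3.7] Mz -0.102 (sd 0.016) tau6 0.103 w 15.2
```

The torque reverses at about 1.385 rad, so the pawl has caught at the second click. I'll neutralise, let go and rise.

Request:
{"op": "carry_out", "data": {"motion": [[0,0,0.01,0,0,0,-1],[0,0,0.01,0,0,0,-0.4],[0,0,0.01,0,0,0,0],[0,0,0.01,0,0,0,0.3],[0,0,0.01,0,0,0,0.3]]}}

```text
clock: 21.42
position: [556.1, -159.2, 76.8]
ee_rot: [0.828, -0.561, -0.0, 0.0]
contact_force: [0.5, 0.7, -0.4]
gripper_width: 55.6
grasp_force: 0.0
```

Request:
{"op": "carry_out", "data": {"motion": [[0,0,0,0,0,-10,0.3],[0,0,0,0,0,-40,0.3],[0,0,0,0,0,-80,0.3],[0,0,0,0,0,-130,0.3],[0,0,0,0,0,-150,0.3]]}}

```text
clock: 22.05
position: [557.6, -159.7, 231.6]
ee_rot: [0.828, -0.561, 0.003, -0.002]
contact_force: [-0.2, 0.9, -0.5]
gripper_width: 55.7
grasp_force: 0.0
```

Run:
```python
from m import *
s=read_state();print(s["position"],s["contact_force"])
d=cam("scene"); G=((45,120,40),(75,255,255)); home=np.array([524.2,9.8])
a=np.radians(100.9);v=np.array([np.cos(a),np.sin(a)]);x=np.array([v[1],-v[0]])
uv=proj(d,[[524,10,48]])[0].astype(int); b=(uv[0]-35,uv[1]-40,uv[0]+35,uv[1]+40)
c=cv2.convexHull(np.argwhere(mask(d,*G,b))[:,::-1].astype(np.int32)).reshape(-1,2); r=rect(d,c,48)
q=r[:2]-[2,-.2]-home; print(r,"press xy from home",(q@x).round(1),(q@v).round(1))
u,w=proj(d,[[540,-60,50]])[0].astype(int)
cv2.imwrite("pics/f.png",cv2.resize(d["color"][w-75:w+75,u-100:u+100],(800,600),interpolation=2))
```

```text
[ 557.58458619 -159.71293871  231.61630472] [-0.22272439  0.89688457 -0.50134359]
[525.7   8.9  54.1  88.1 101.9] press xy from home -0.6 -0.6
```

View pics/f.png

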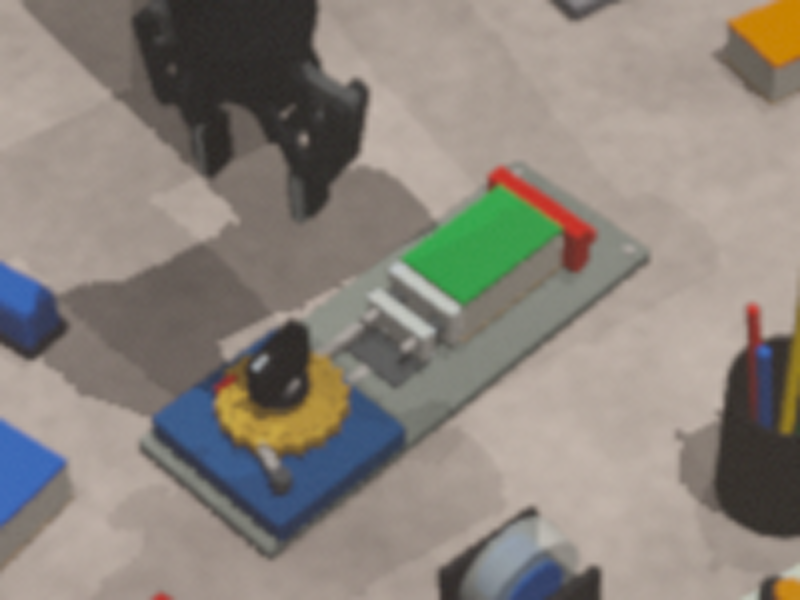

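The final view shows the green block at crop (490,245) clamped between the jaw (430,300) and the fence (545,205). The knob at (280,365) has turned about 80°, the pawl is engaged, the gripper is clear and the visible neighbours look undisturbed.

```bash
python3 -c "
from bench import *
print(job_done())"
```

```text
the job is handed in; nothing more can be done
None
```

The green block lies flat, centred and against the red fence, and the pawl is caught at the second click after contact (about 1.39 rad). From the torque I estimate a clamp force of about 8 N. The gripper is clear and the job was handed in at about 22 s.

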